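# Eject a wrench socket and trap it on the runway

### The arm

A 6-joint arm with a two-finger parallel gripper is mounted at the origin on the work surface. World frame = base frame: x ahead of the robot, y to its left, z up, the work surface at z = 0. Lengths are in mm, angles in degrees, forces in N, time in s.
With the tool pointing down it reaches from about 350 to 850 mm from the base axis. Payload 8.1 kg.
Tool frame: the origin (TCP) lies at the very end of the fingers, on their centre line; the grasp point (between the pads) lies 19 mm behind it; z points along the fingers, y is the direction in which the jaws open and shut (so a half turn about z gives the same grasp; the last joint's range is limited). The gripper opens to 85 mm and grips with 20 to 120 N. Pads are 22 mm wide; open, the fingers measure 114 mm over their backs; the gripper's body (76 mm by 85 mm) begins 54 mm behind the grasp point. The pads swing forward as they close: fully open they stand 13 mm farther back than shut.
Start: joints at [68.904, 7.471, 85.268, -0, 87.261, -4.893], TCP at [167.405, 576.178, 231.292] pointing down, gripper open.
Joint ranges: [-169.43, 169.43], [-51.17, 129.36], [1.28, 143.12], [-76.62, 256.62], [0, 156.53], [-152.29, 152.29]. Speed limits (degrees/s): [136.94, 136.94, 159.86, 180, 180, 180].

### API

Orientations are given as [roll, pitch, yaw] about the fixed x, y, z axes, in that order (R = Rz(yaw) Ry(pitch) Rx(roll)).
In Python, from bench import r, eyes gives the robot as it stands. The module is installed in compiled form; this text tells all that it offers.
- The arm moves only by the tool play_rows, never from a script. Its argument "deltas" is a list of rows, each a list of 3 entries, a list of its own where there are three numbers: the shift along the tool's x, y, z in m, then the turn, a rotation vector about the tool's x, y, z in rad, then the closure, from 0 (fully open) to 1 (shut). A call has 1 to 8 rows; each row shifts and turns the pose as measured when the row begins, along the tool's axes as they then stand; what a row does not reach is not made up. A row lasts 1/8 s, in which the tool goes at most 62.5 mm and 10.7 degrees, less where a joint would pass 70% of its speed; a pose out of reach is approached as far as the arm can. A call with a gripper value outside its range is refused whole. The fingers move at their own pace and stop on an object; "force" is the grip in N (left out, the last holds). Time passes only in rows, so rows that do not move let the fingers close. It gives the time, the measured TCP pose, the force and the opening at its end, in the units of the state.
- r.sense(): the state, without advancing time (a new reading comes with each control period).
- eyes.snapshot(name): name is "scene" or "top"; returns the picture (400x640x3 uint8, red, green, blue); there is no depth.
- eyes.get_calibration(name): a dict with "mtx" (3x3 intrinsics, pixels), "D" ([k1, k2, p1, p2, k3] as OpenCV has them; the pictures are not rectified), "R" (3x3) and "t" (3): a world point X has camera coordinates R X + t. Camera axes: x right, y down, z forward; pixel columns grow to the right and rows downward; lengths in mm; the calibration is good to about 2 mm. A picture is of the moment at which its call begins. get_calibration takes no time and is no camera call.
- r.hand_in(): hands the job in, once; it reports no verdict.
The state is a dict: "time": time; "joint_pos": joint angles; "qd": joint speeds; "joint_efforts": joint torques, N m; "tool_pos": TCP position; "tcp_rot": TCP orientation; "ft_force": force on the tool from outside, world axes, zero at the start; "wrist_torque": the same for the moment, N m; "finger_gap": finger opening in mm.
Only numpy, scipy, OpenCV 4.12 (cv2) and the standard library are available. Lean on these libraries where they do the work, as an engineer would, in place of code of your own. Each camera call takes 0.05 s, during which the arm holds its last target. There are 200 camera calls.

### The job

Press the spring ejector button of the socket stand fully down with one fingertip, so that the steel socket pops out of its nest and rolls down the runway, and trap it there with the other finger before it rolls off the open end. Let the ejector bring the socket out: do not touch it in its nest, and never squeeze or lift it. Finish while holding: one finger still keeping the button down, the socket lying still on the runway against the other finger; leave the other things on the bench alone.

Things in the scene. Friction and masses are not known exactly. Their poses are not given: they have to be found in the camera images.
- stand: Grey steel socket ejector stand fixed to the bench, base plate 110 (x) by 196 mm (y). Origin: centre of its underside, on the bench; own +y points downhill along the runway, z up. In line at x = 0: button (centre y = -75 mm), nest with the socket (y = -57 to -30), runway (y = -30 to +95). Heights over the bench: wall between button and nest 45 mm, cheeks beside the nest 58, button housing 37.
- runway_start (a point): Middle of the runway's upper edge (stand y = -30 mm, 45 mm above the bench), where the nest ends. The runway is a flat aluminium channel 54 mm wide inside, sloping down 10 degrees towards stand +y, with side walls 4 mm thick standing 7 mm above it.
- runway_end (a point): Middle of the runway's lower, open end (stand y = +95 mm, 23 mm above the bench); nothing stops the socket there.
- button_top (a point): Centre of the ejector button's top face: a flat black key 40 mm (stand x) by 26 mm (stand y), at stand x = 0, y = -75 mm. 52 mm above the bench when up, 43 mm fully down. A second fingertip at that same height 65 to 110 mm farther downhill stands in the channel 1 to 10 mm above the runway, in the socket's path.
- button (a joint): Travel of the button in m: 0 up, 0.009 fully down on its stop; springs back when let go. About 3 N to start, 5 to 6 N fully down. It lifts a plate under the socket, which comes over the runway's edge and starts to roll at about 0.0055 to 0.0075.
- socket_center (a point): Centre of the steel wrench socket: a loose cylinder 24 mm in diameter, 50 mm long, about 0.12 kg, lying across the runway (axis along stand x). It starts in the nest, centre at stand y = -41 mm, 50 mm above the bench, behind the runway's upper edge. Once popped it rolls down freely and leaves the open end in under a second.
- socket: The same wrench socket; origin at its centre, own x along its axis.
- big_socket: Bystander: a shorter, thicker socket standing upright on the bench beside the stand, 32 mm in diameter, 42 mm high. Origin: centre of its underside.
- wrench: Bystander: a flat wrench lying on the bench on the stand's other side (-x). Origin: at its middle, on the bench.
- screw_jar: Bystander: a closed clear jar with a steel cap, 56 mm in diameter, 75 mm high, beside the stand (+x). Origin: centre of its underside.
There are look-alikes about, which are no part of the job. Leave any green or yellow look-alike of the socket alone.

How it is judged (in metres and radians):
On the way, in this order (a step that is already met when the one before it is completed fails the run):
1. the button is being pressed by a finger, the socket still in its nest (value of joint button above 0.0025 m and contact force between the fingers and button above 0.5 N and y of socket_center in the frame of stand below -0.031 m).
2. the socket lies trapped on the runway against a finger while the button is held down (y of socket_center in the frame of stand between -0.024 and 0.09 m and x of socket_center in the frame of stand between -0.006 and 0.006 m and z of socket_center in the frame of stand between 0.03 and 0.062 m and linear speed of socket below 0.02 m/s and contact force between the fingers and socket above 0.03 N and value of joint button above 0.007 m and contact force between the fingers and button above 0.5 N), for 0.2 s.
At the end, for the whole second after the job is handed in: The button is at least 7 of its 9 mm down under a finger; the socket lies at rest on the runway (its centre at least 6 mm past the upper edge and 5 mm before the open end, between the side walls), and a finger touches it (all of step 2); the arm keeps its last pose, push and grip.
It fails at once if the socket is touched while still in its nest (y of socket_center in the frame of stand below -0.033 m and contact force between the fingers and socket above 1 N).
It fails at once if the socket is lifted off the stand (z of socket_center in the frame of stand above 0.078 m).
It fails at once if the socket rolls off the runway (y of socket_center in the frame of stand above 0.1 m or z of socket_center in the frame of stand below 0.028 m).
It fails at once if the socket is squeezed or pressed hard (over 15 N) (contact force between the fingers and socket above 15 N).
It fails at once if a bystander is moved more than 15 mm (distance of any of big_socket, wrench, screw_jar from where it was at the start of the episode above 0.015 m).
It also fails if it takes over 38 s, if anything falls off the work surface, if the arm or the gripper's body presses on something with over 40 N, if the wrist force passes 120 N, or if a joint passes its speed limit or range.

## Working session

There is one attempt and no reset: what is moved stays moved. The work goes in short steps, Python scripts to look and compute and a tool call to move; the robot and the scene stay as the last step left them, time stands still between calls to the robot, and variables do not carry over. Pictures are saved under pics/ and viewed, about 8 in all and at most 12, crops included, and the job is handed in when it is done.

Besides the shell and the picture viewer there is one more tool, called in YAML: its name, and indented under it one key for each argument. play_rows: Moves the arm, as the interface text tells. Its arguments: {"type":"object","properties":{"deltas":{"type":"array"},"force":{"type":"number"}},"required":["deltas"]}

```bash
mkdir -p pics; ls; python3 - <<'E'
from bench import r, eyes
import cv2
for n in("scene","top"):
    cv2.imwrite(f"pics/{n}0.png",eyes.snapshot(n)[:,:,::-1]); c=eyes.get_calibration(n)
    print(n,c)
print(r.sense())
E
```

```text
pics
scene {'mtx': array([[369.08088386,   0.        , 321.19921722],
       [  0.        , 369.08088386, 198.29904047],
       [  0.        ,   0.        ,   1.        ]]), 'D': array([8.62713996e-05, 0.00000000e+00, 0.00000000e+00, 0.00000000e+00,
       0.00000000e+00]), 'R': array([[-0.41214874,  0.91103673,  0.01206195],
       [ 0.72352427,  0.33530777, -0.60339153],
       [-0.55375631, -0.23995994, -0.79735386]]), 't': array([ 193.46114862, -364.4004856 , 1053.90789484])}
top {'mtx': array([[511.94984648,   0.        , 315.56775589],
       [  0.        , 511.94984648, 198.16797774],
       [  0.        ,   0.        ,   1.        ]]), 'D': array([0.02759596, 0.        , 0.        , 0.        , 0.        ]), 'R': array([[ 2.22913916e-02, -9.99743365e-01,  4.03716810e-03],
       [-9.88196121e-01, -2.26457540e-02, -1.51511042e-01],
       [ 1.51563584e-01, -6.12121880e-04, -9.88447320e-01]]), 't': array([-17.64526962, 571.39897181, 826.76608077])}
{'time': 0.1, 'joint_pos': array([ 6.89041265e+01,  7.51132852e+00,  8.53249760e+01,  6.57714078e-04,
        8.72607432e+01, -4.89267811e+00]), 'qd': array([ 0.02706866, -0.14200474, -0.07812604,  0.14596027,  0.03997523,
        0.02326193]), 'joint_efforts': array([ 5.77993342e-04, -5.70953321e+01, -5.01940084e+01, -2.76385072e-04,
        8.20785906e-03,  1.73907762e-05]), 'tool_pos': array([167.2155297 , 575.70377467, 230.32505892]), 'tcp_rot': array([-1.79903362e+02, -8.93166880e-03,  1.63796765e+02]), 'ft_force': array([-0.6420312 , -0.28285998,  0.40156023]), 'wrist_torque': array([-0.02988089, -0.01249298, -0.02169395]), 'finger_gap': 85.55236765655785}
```

View pics/scene0.png

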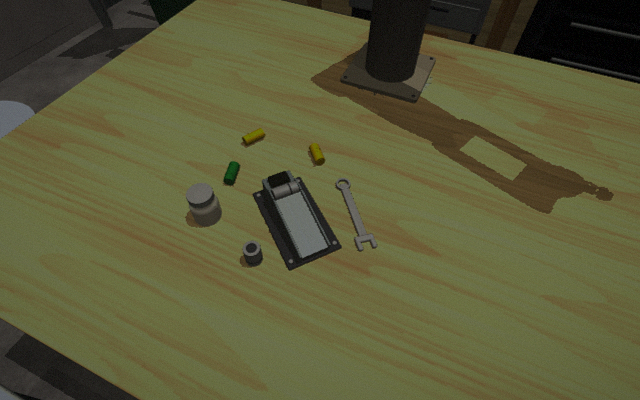

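View pics/top0.png

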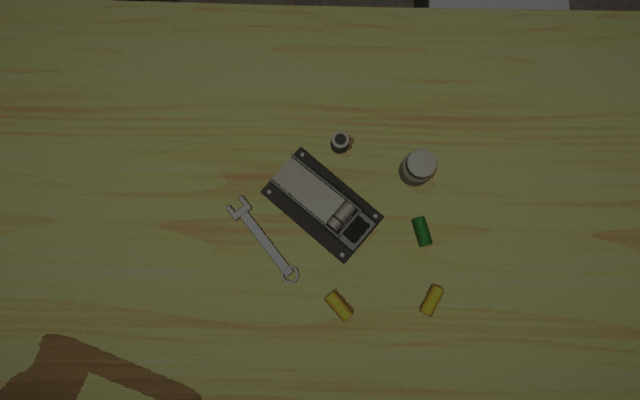

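The top view shows the stand with its base corners near (301,148), (262,191), (345,263) and (383,216). The button is near (355,229) and the socket near (341,215). I'll enlarge it for precision.

```bash
python3 - <<'E'
import cv2,numpy as np
a=cv2.imread("pics/top0.png")[135:275,245:395]
a=cv2.resize(a,None,fx=4,fy=4,interpolation=cv2.INTER_CUBIC); a=cv2.convertScaleAbs(a,alpha=1.8,beta=10)
cv2.imwrite("pics/topc.png",a)
E
```

```text
(no output)
```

View pics/topc.png

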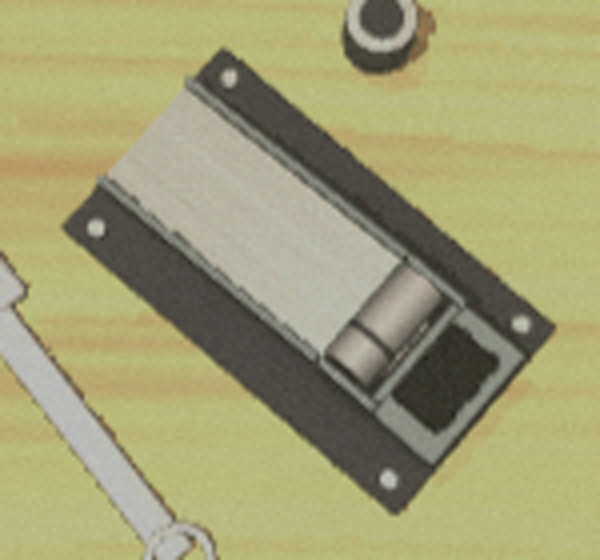

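The crop shows base corners at crop pixels (222,47), (63,228), (398,515) and (555,327). The button centre is at (445,377) and the runway's end corners are at (105,178) and (190,82). Next I fit the stand pose.

```bash
cat > h.py <<'E'
import numpy as np, cv2
from scipy.spatial.transform import Rotation as Ro
from bench import r, eyes
def proj(P,n):
    c=eyes.get_calibration(n)
    return cv2.projectPoints(np.asarray(P,float).reshape(-1,1,3),cv2.Rodrigues(c["R"])[0],c["t"],c["mtx"],c["D"])[0][:,0]
def s2w(p,S):
    return Ro.from_euler("z",p[2]).apply(S)+[p[0],p[1],0]
E
python3 - <<'E'
from h import *
from scipy.optimize import least_squares
C=np.array([(222,47),(63,228),(398,515),(555,327),(445,377),(105,178),(190,82)],float)
U=(C+.5)/4-.5+[245,135]
def S(t): return np.array([(55,98,t),(-55,98,t),(-55,-98,t),(55,-98,t),(0,-75,52),(-29,95,26),(29,95,26)],float)
f=lambda p:(proj(s2w(p,S(p[3])),"top")-U).ravel()
for y0 in(0,1.5,3,4.5):
    s=least_squares(f,[550,0,y0,6],x_scale=[100,100,1,5]); 
    if s.cost<50: break
p=s.x; print(p,np.degrees(p[2]),s.cost); print(f(p).reshape(-1,2).round(1))
np.save("p.npy",p)
print("button",s2w(p,[(0,-75,52),(0,0,0)]))
# overlay in scene
a=cv2.imread("pics/scene0.png"); 
for q in proj(s2w(p,S(p[3])),"scene"): print(q.round(1),end=' ')
E
```

```text
[568.05533164 -16.22091636  -0.68859661  -0.61433026] -39.453679512042285 1.189176806011635
[[ 0.5  0. ]
 [-0.1  0.1]
 [-0.2  0.4]
 [ 0.5  0.1]
 [ 0.6 -0.2]
 [-0.9  0. ]
 [-0.3 -0.5]]
button [[520.39626691 -74.13130877  52.        ]
 [568.05533164 -16.22091636   0.        ]]
[287.6 269.8] [340.6 246.9] [298.7 176.5] [251.2 193.6] [277.5 176.4] [328.2 243.8] [299.4 256. ]
```

```bash
python3 - <<'E'
import cv2,numpy as np
a=cv2.imread("pics/scene0.png")[160:280,235:355]
a=cv2.resize(a,None,fx=5,fy=5,interpolation=cv2.INTER_CUBIC); a=cv2.convertScaleAbs(a,alpha=1.8,beta=10)
cv2.imwrite("pics/scenec.png",a)
E
```

```text
(no output)
```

View pics/scenec.png

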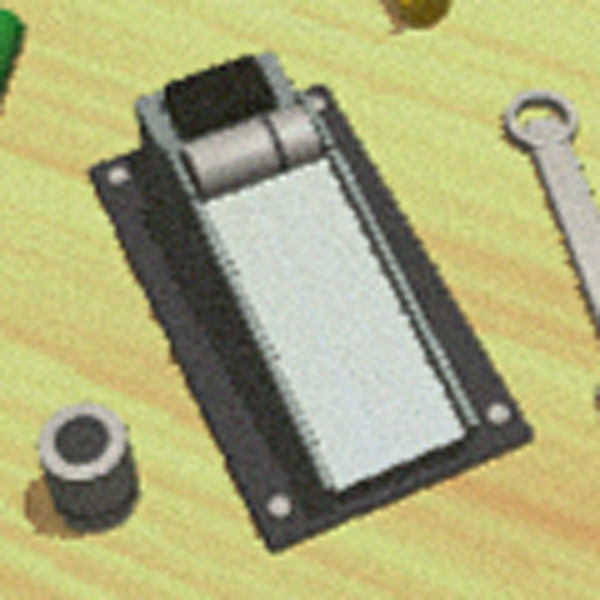

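The scene crop shows base corners at crop pixels (272,552), (532,435), (325,86) and (90,172). The runway's end corners are at (330,492) and (468,432).

```bash
python3 - <<'E'
from h import *
from scipy.optimize import least_squares
C=np.array([(222,47),(63,228),(398,515),(555,327),(445,377),(105,178),(190,82)],float)
U=(C+.5)/4-.5+[245,135]
D=np.array([(272,552),(532,435),(325,86),(90,172),(468,432),(330,492)],float)
V=(D+.5)/5-.5+[235,160]
def S(t): return np.array([(55,98,t),(-55,98,t),(-55,-98,t),(55,-98,t),(0,-75,52),(-29,95,26),(29,95,26)],float)
def T(t): return np.array([(55,98,t/2),(-55,98,t),(-55,-98,t),(55,-98,t),(-27,95,23),(27,95,23)],float)
# 4..7 : small per-camera position errors in mm (prior 2 mm)
def f(p,full=True):
    a=proj(s2w(p,S(p[3]))+[p[4],p[5],0],"top")-U
    b=proj(s2w(p,T(p[3]))+[p[6],p[7],p[8]],"scene")-V
    return np.r_[a.ravel()/.5,b.ravel()/.5,(p[3]-5)/3,p[4:]/2]
p=least_squares(f,[568,-16,-.69,5,0,0,0,0,0],x_scale=[100,100,1,5,2,2,2,2,2]).x
e=f(p)*.5
print(p.round(2),np.degrees(p[2])); print(e[:14].reshape(-1,2).round(1).tolist(),e[14:26].reshape(-1,2).round(1).tolist())
np.save("p.npy",p)
print("button",s2w(p,[(0,-75,52)]))
E
```

```text
[ 5.6795e+02 -1.5280e+01 -6.9000e-01  2.0300e+00 -1.1000e-01 -8.9000e-01
  1.1000e-01  8.9000e-01 -2.1500e+00] -39.50796241163369
[[0.5, -0.2], [-0.3, -0.1], [-0.3, 0.5], [0.6, 0.1], [0.6, -0.0], [-1.0, 0.1], [-0.3, -0.4]] [[-0.5, 0.3], [0.5, 0.5], [-0.1, -0.2], [-0.6, -0.3], [-0.2, -0.0], [0.8, -0.7]]
button [[520.24038532 -73.14317264  52.        ]]
```

play_rows:
  deltas:
    - [[-0.044,-0.041,0],[0,0,0],0.24]
    - [[-0.044,-0.041,0],[0,0,0],0.24]
    - [[-0.044,-0.041,0],[0,0,0],0.24]
    - [[-0.044,-0.041,0],[0,0,0],0.24]
    - [[-0.044,-0.041,0],[0,0,0],0.24]
    - [[-0.044,-0.041,0],[0,0,0],0.24]
    - [[-0.044,-0.041,0],[0,0,0],0.24]
    - [[-0.044,-0.041,0],[0,0,0],0.24]
  force: 20

```text
time: 1.1
tool_pos: [417.4, 152.4, 227.0]
tcp_rot: [-179.6, -0.1, 164.3]
ft_force: [1.0, 0.9, 0.1]
finger_gap: 64.7
```

play_rows:
  deltas:
    - [[-0.044,-0.041,0],[0,0,0],0.24]
    - [[-0.044,-0.041,0],[0,0,0],0.24]
    - [[0,0,0.02],[0,0,0.138],0.24]
    - [[0,0,0.02],[0,0,0.138],0.24]
    - [[0,0,0.02],[0,0,0.138],0.24]
    - [[0,0,0],[0,0,0],0.24]

```text
time: 1.85
tool_pos: [481.5, 39.6, 164.0]
tcp_rot: [-179.5, -0.0, 139.4]
ft_force: [-0.6, -0.6, 0.9]
finger_gap: 64.7
```

```bash
cat >> h.py <<'E'
def todo(S,yaw_off=0):
    """tool-frame shift (m) and turn (rad) to bring TCP to stand point S, tool y along stand y, pointing down"""
    p=np.load("p.npy"); s=r.sense()
    R=Ro.from_euler("xyz",s["tcp_rot"],degrees=True)
    G=Ro.from_euler("xyz",[np.pi,0,p[2]+np.pi])
    d=R.inv().apply(s2w(p,[S])[0]-s["tool_pos"])/1000
    print("t",s["time"],"pos",s["tool_pos"].round(1),s["tcp_rot"].round(2),"gap",s["finger_gap"].round(1),"F",s["ft_force"].round(1))
    print("shift",d.round(4),"turn",(R.inv()*G).as_rotvec().round(4), "in stand", Ro.from_euler("z",-p[2]).apply(s["tool_pos"]-[p[0],p[1],0]).round(1))
E
python3 -c "
from h import *
todo((0,-35,100))"
```

```text
Traceback (most recent call last):
  File "h.py", line 15, in todo
    print("t",s["time"],"pos",s["tool_pos"].round(1),s["tcp_rot"].round(2),"gap",s["finger_gap"].round(1),"F",s["ft_force"].round(1))
                                                                                 ^^^^^^^^^^^^^^^^^^^^^
AttributeError: 'float' object has no attribute 'round'
```

```bash
sed -i 's/s\["finger_gap"\].round(1)/round(s["finger_gap"],1)/' h.py
python3 -c "
from h import *
todo((0,-35,90))"
```

```text
t 1.85 pos [481.5  39.6 164. ] [-1.7952e+02 -1.0000e-02  1.3945e+02] gap 64.7 F [-0.6 -0.6  0.9]
shift [-0.102  -0.0199  0.0742] turn [-0.0083 -0.0002 -0.0182] in stand [-101.6  -12.6  164. ]
```

play_rows:
  deltas:
    - [[-0.034,-0.007,0.018],[-0.008,0,-0.018],0.24]
    - [[-0.034,-0.007,0.018],[0,0,0],0.24]
    - [[-0.034,-0.006,0.018],[0,0,0],0.24]
    - [[0,0,0.015],[0,0,0],0.24]
    - [[0,0,0],[0,0,0],0.24]

```text
time: 2.48
tool_pos: [551.2, -41.9, 97.8]
tcp_rot: [179.8, 0.2, 141.6]
ft_force: [-0.1, 0.3, 0.8]
finger_gap: 64.7
```

```bash

python3 - <<'E'
from h import *
todo((0,-35,70))
o=[]
for n,(u,v) in(("top",(325,205)),("scene",(290,190))):
    a=eyes.snapshot(n)[:,:,::-1][v-60:v+60,u-60:u+60]
    a=cv2.resize(a,(400,400),interpolation=cv2.INTER_CUBIC); o.append(cv2.convertScaleAbs(a,alpha=1.8,beta=10))
cv2.imwrite("pics/a1.png",np.hstack(o))
E
```

```text
t 2.475 pos [551.2 -41.9  97.8] [179.82   0.2  141.61] gap 64.7 F [-0.1  0.3  0.8]
shift [ 0.0042 -0.0039  0.0278] turn [0.0032 0.0035 0.0196] in stand [  4.  -31.1  97.8]
```

View pics/a1.png

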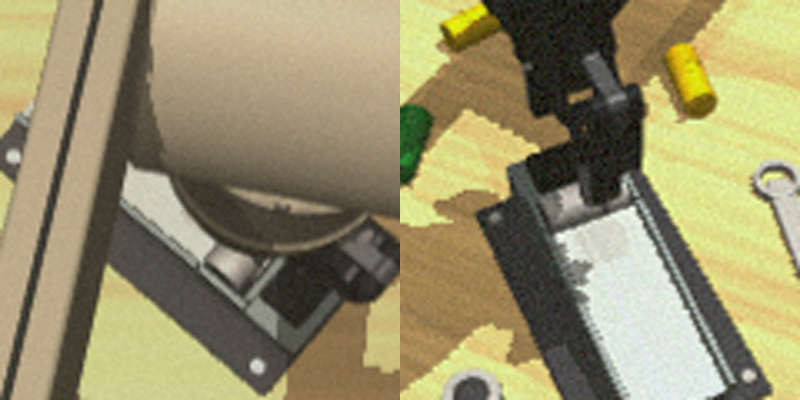

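Scene view: the front finger hangs over the upper runway and the rear finger is above the button, with the socket still in its nest. I'll correct the position and lower.

play_rows:
  deltas:
    - [[0.004,-0.004,0.01],[0.003,0.003,0.02],0.24]
    - [[0,0,0.014],[0,0,0],0.24]
    - [[0,0,0.01],[0,0,0],0.24]
    - [[0,0,0],[0,0,0],0.24]

```text
time: 3.08
tool_pos: [546.5, -41.0, 64.8]
tcp_rot: [179.9, 0.3, 140.6]
ft_force: [0.0, 0.6, 0.1]
finger_gap: 64.9
```

```bash

python3 - <<'E'
from h import *
todo((0,-35,55))
s=r.sense(); R=Ro.from_euler("xyz",s["tcp_rot"],degrees=True)
P=[R.apply([x,y,-5])+s["tool_pos"] for y in(32,46) for x in(-11,11)]
n=eyes.snapshot("scene")[:,:,::-1][130:230,230:350]
n=cv2.convertScaleAbs(cv2.resize(n,None,fx=6,fy=6,interpolation=cv2.INTER_CUBIC),alpha=1.8,beta=10)
for q in proj(P,"scene"): cv2.circle(n,tuple(int(v) for v in ((q-[230,130]+.5)*6)),3,(0,0,255),-1)
cv2.imwrite("pics/a2.png",n)
E
```

```text
t 3.075 pos [546.5 -41.   64.8] [179.85   0.27 140.55] gap 64.9 F [0.  0.6 0.1]
shift [-0.0001 -0.0015  0.0098] turn [0.0026 0.0048 0.0011] in stand [ -0.2 -33.5  64.8]
```

View pics/a2.png

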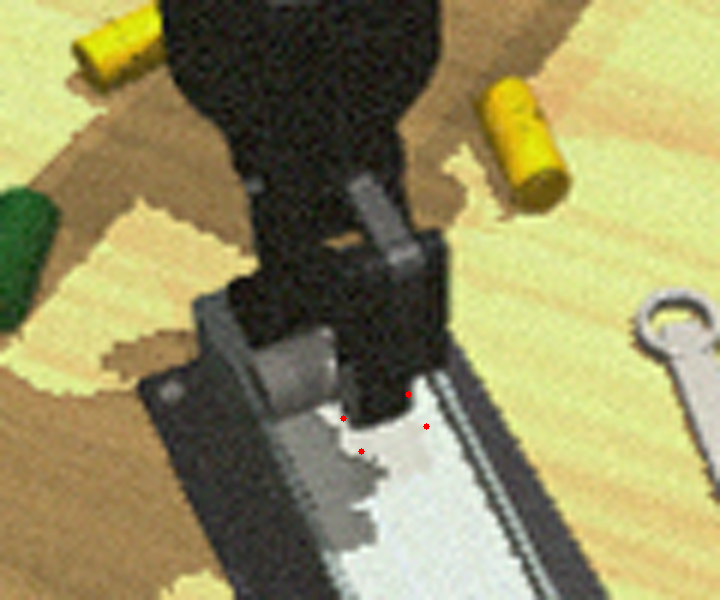

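The front finger stands over the channel near (380,420) in the crop. The drawn points (tip assumed 5 mm behind the TCP) fall lower in the picture, so the real tips sit roughly 9–10 mm above the TCP. I'll shift 3 mm uphill and lower gently by force.

play_rows:
  deltas:
    - [[0,-0.003,0.006],[0.002,0.004,0],0.24]
    - [[0,0,0.006],[0,0,0],0.24]
    - [[0,0,0.003],[0,0,0],0.24]
    - [[0,0,0],[0,0,0],0.24]

```text
time: 3.62
tool_pos: [545.4, -43.8, 49.9]
tcp_rot: [179.9, 0.1, 140.5]
ft_force: [0.0, 1.0, 0.3]
finger_gap: 64.4
```

```bash
python3 -c "
from h import *
todo((0,-36.5,45))"
```

```text
t 3.625 pos [545.4 -43.8  49.9] [1.7993e+02 1.1000e-01 1.4054e+02] gap 64.4 F [0.  1.  0.3]
shift [ 0.0008 -0.0002  0.0049] turn [0.0013 0.0019 0.0008] in stand [  0.8 -36.3  49.9]
```

play_rows:
  deltas:
    - [[0,0,0.003],[0,0,0],0.24]
    - [[0,0,0.002],[0,0,0],0.24]
    - [[0,0,0],[0,0,0],0.24]

```text
time: 4.0
tool_pos: [545.7, -43.9, 45.2]
tcp_rot: [179.9, 0.1, 140.5]
ft_force: [-1.8, -0.4, 2.9]
finger_gap: 64.8
```

play_rows:
  deltas:
    - [[0,0,0.0015],[0,0,0],0.24]
    - [[0,0,0.0015],[0,0,0],0.24]
    - [[0,0,0],[0,0,0],0.24]

```text
time: 4.38
tool_pos: [545.8, -43.9, 42.6]
tcp_rot: [179.9, 0.1, 140.5]
ft_force: [-2.6, 0.3, 3.3]
finger_gap: 64.9
```

play_rows:
  deltas:
    - [[0,0,0.0015],[0,0,0],0.24]
    - [[0,0,0.0015],[0,0,0],0.24]
    - [[0,0,0],[0,0,0],0.24]

```text
time: 4.75
tool_pos: [545.9, -43.9, 39.6]
tcp_rot: [179.9, 0.1, 140.5]
ft_force: [-2.0, 1.2, 4.5]
finger_gap: 64.7
```

play_rows:
  deltas:
    - [[0,0,0.0015],[0,0,0],0.24]
    - [[0,0,0.0015],[0,0,0],0.24]
    - [[0,0,0],[0,0,0],0.24]

```text
time: 5.12
tool_pos: [545.9, -43.9, 36.8]
tcp_rot: [179.9, 0.1, 140.5]
ft_force: [-2.4, 0.5, 5.3]
finger_gap: 64.8
```

play_rows:
  deltas:
    - [[0,0,0.0015],[0,0,0],0.24]
    - [[0,0,0],[0,0,0],0.24]

```text
time: 5.38
tool_pos: [545.9, -43.9, 36.8]
tcp_rot: [179.9, 0.1, 140.5]
ft_force: [-3.7, -0.2, 5.9]
finger_gap: 64.9
```

```bash

python3 - <<'E'
from h import *
todo((0,-36.5,35))
o=[]
for n,(u,v) in(("top",(325,205)),("scene",(290,195))):
    a=eyes.snapshot(n)[:,:,::-1][v-45:v+45,u-45:u+45]
    a=cv2.resize(a,(400,400),interpolation=cv2.INTER_CUBIC); o.append(cv2.convertScaleAbs(a,alpha=2.2,beta=15))
cv2.imwrite("pics/a3.png",np.hstack(o))
E
```

```text
t 5.375 pos [545.9 -43.9  36.8] [1.7994e+02 1.3000e-01 1.4053e+02] gap 64.9 F [-3.7 -0.2  5.9]
shift [ 0.0012 -0.0004  0.0018] turn [0.001  0.0022 0.0007] in stand [  1.2 -36.1  36.8]
```

View pics/a3.png

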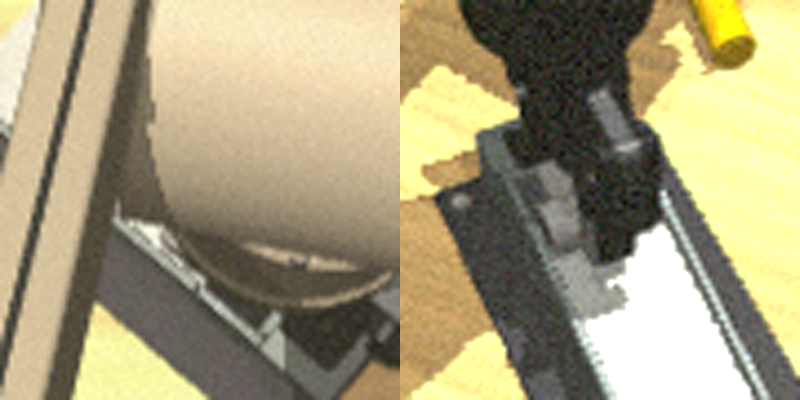

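The scene crop shows the socket out of its nest at about (562,220), uphill of the front finger, with the lift plate behind it. I'll push a little more to make sure the button is on its stop, then check the socket position by projection.

play_rows:
  deltas:
    - [[0,0,0.002],[0,0,0],0.24]
    - [[0,0,0.002],[0,0,0],0.24]
    - [[0,0,0.001],[0,0,0],0.24]

```text
time: 5.85
tool_pos: [546.0, -43.9, 36.5]
tcp_rot: [-180.0, 0.1, 140.5]
ft_force: [-7.6, 2.9, 12.6]
finger_gap: 64.9
```

```bash

python3 - <<'E'
from h import *
todo((0,-36.5,35))
p=np.load("p.npy")
n=eyes.snapshot("scene")[:,:,::-1][160:235,250:350]
n=cv2.convertScaleAbs(cv2.resize(n,None,fx=8,fy=8,interpolation=cv2.INTER_CUBIC),alpha=2.2,beta=25)
t=np.linspace(0,2*np.pi,25)
for yc,c in((-16,(0,0,255)),(-28,(255,0,0))):
    zc=45-(yc+30)*np.tan(np.radians(10))+12.2
    for x in (25,-25):
        P=s2w(p,np.c_[0*t+x,yc+12*np.cos(t),zc+12*np.sin(t)])+p[6:9]
        q=((proj(P,"scene")-[250,160]+.5)*8).astype(int)
        cv2.polylines(n,[q.reshape(-1,1,2)],False,c,1)
cv2.imwrite("pics/a4.png",n)
for i in range(4):
    print(r.sense()["ft_force"].round(1),r.sense()["wrist_torque"].round(2)); eyes.snapshot("scene")
E
```

```text
t 5.85 pos [546.  -43.9  36.5] [-1.8000e+02  9.0000e-02  1.4052e+02] gap 64.9 F [-7.6  2.9 12.6]
shift [ 0.0013 -0.0004  0.0015] turn [-0.0001  0.0015  0.0005] in stand [  1.3 -36.1  36.5]
[-8.5  1.7 18.1] [-0.18  1.89 -0.28]
[-9.   1.7 18. ] [-0.16  1.99 -0.29]
[-9.   2.3 17.6] [-0.11  1.97 -0.31]
[-9.4  2.8 17.6] [-0.16  1.92 -0.28]
```

View pics/a4.png

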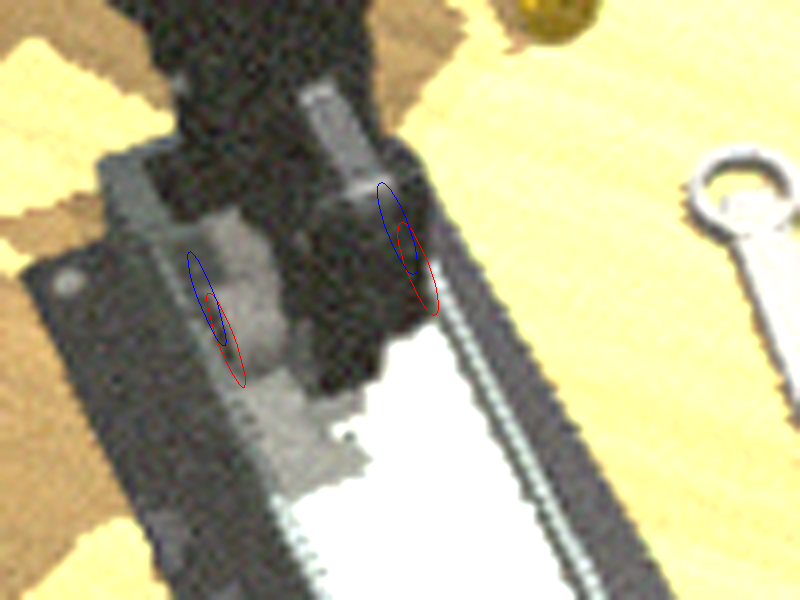

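The wrist force has risen to about 18 N, so the button is on its stop. The socket matches the red outline (stand y ≈ -16) against the front finger. I'll hold a moment, then hand in.

```bash

python3 - <<'E'
from h import *
a=eyes.snapshot("scene").astype(int)
for i in range(6): b=eyes.snapshot("scene").astype(int)
print("diff",np.abs(a-b)[180:215,272:290].mean(),np.abs(a-b)[220:240,360:380].mean())
todo((0,-36.5,35)); print(r.hand_in())
E
```

```text
diff 3.7830687830687832 2.6758333333333333
t 6.45 pos [546.1 -43.9  36.4] [-1.8000e+02  9.0000e-02  1.4052e+02] gap 65.0 F [-9.2  2.2 17.5]
shift [ 0.0014 -0.0005  0.0014] turn [-0.      0.0016  0.0006] in stand [  1.4 -36.   36.4]
the job is handed in; nothing more can be done
None
```

I pressed the button down with the rear finger, with the fingers about 65 mm apart and the front finger already standing in the channel. The socket popped out and came to rest against the front finger. I handed in at 6.45 s while holding that pose; `hand_in` gives no verdict, so I don't know the score.

- **Button:** it appears to be on its stop. The vertical force held at about 17.5 N, against 5–6 N for the spring alone, and the tool stopped sinking at z ≈ 36.4 mm.
- **Socket position:** in the scene view its outline matches stand y ≈ -16 mm, about 14 mm past the runway's upper edge and touching the front finger. This is a by-eye match to a drawn outline.
- **Socket at rest:** two pictures taken 0.3 s apart differ by 3.8 grey levels at the socket and 2.7 on a patch of empty bench. I take that as mostly image noise, but the socket patch is slightly higher.
- **Not measured:**
  - The contact force between finger and socket could not be read; I infer it from the slope and the picture.
  - The peak force when the socket hit the finger was not recorded either.
- **Disagreements:** the fingertips sat about 7 mm above the nominal tool point because the gripper was open. The two cameras disagreed by about 2 mm on the stand's position. A sideways force of about 9 N remained at the wrist at the end.

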